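# Sort the last two steel food rings into their matching rows

## Robot

A 6-joint arm with a two-finger parallel gripper is mounted at the origin on the work surface. World frame = base frame: x ahead of the robot, y to its left, z up, the work surface at z = 0. Lengths are in m, angles in rad, forces in N, time in s.
With the tool pointing down it reaches from about 0.325 to 0.9 m from the base axis. Payload 3.5 kg.
Tool frame: the origin (TCP) lies at the very end of the fingers, on their centre line; the grasp point (between the pads) lies 19 mm behind it; z points along the fingers, y is the direction in which the jaws open and shut (so a half turn about z gives the same grasp; the last joint's range is limited). The gripper opens to 85 mm and grips with 20 to 120 N. Pads are 22 mm wide; open, the fingers measure 114 mm over their backs; the gripper's body (76 mm by 85 mm) begins 54 mm behind the grasp point. The pads swing forward as they close: fully open they stand 13 mm farther back than shut.
Start: joints at [1.053, 0.276, -0.026, 1.268, 0, 1.467], TCP at [0.252, 0.572, 0.231] pointing down, gripper open.
Joint ranges: [-3.12, 3.12], [-0.85, 1.88], [-1.08, 1.24], [-1.95, 2.15], [-1.57, 1.53], [-3.14, 3.14]. Speed limits (rad/s): [2.57, 2.57, 3.14, 3.14, 3.14, 3.14].

## Interface

Orientations are given as a rotation vector (axis times angle).
In Python, from cell import status, capture, calibration, order gives the robot as it stands.
- The arm moves only by the tool step_arm, never from a script. Its argument "rows" is a list of rows, each an object with "slide": the shift along the world's x, y, z in m, a list of three; "spin": the turn about the world's z in degrees. A call has 1 to 5 rows; each row is the pose to reach, as a shift and turn from the pose commanded when the call began; what a row does not reach only later rows make up. A row lasts 1/10 s, in which the tool goes at most 50 mm and 8.59 degrees, less where a joint would pass 70% of its speed; a pose out of reach is approached as far as the arm can. A call with a gripper value outside its range is refused whole. "fingers" is the opening, from 0 (shut) to 1 (fully open), set as the call begins (left out, the last holds). The fingers move at their own pace and stop on an object; the grip force is fixed at half the most. Time passes only in rows, so rows that repeat a pose let the fingers close. It gives the time, the measured TCP pose, the force and the opening at its end, in the units of the state.
- status.read_state(): the state, without advancing time (a new reading comes with each control period).
- capture(name): name is "side" or "top" or "wrist"; returns the picture (400x640x3 uint8, blue, green, red); there is no depth.
- calibration(name): a dict with "fov_y" (degrees; the focal length in pixels is half the picture's height over the tangent of half this angle, whatever the lens; pixels are square), "cx", "cy" (the principal point, pixels), "R" (3x3) and "t" (3): a world point X has camera coordinates R X + t. Camera axes: x right, y down, z forward; pixel columns grow to the right and rows downward; lengths in m; the calibration is good to about 2 mm. A picture is of the moment at which its call begins: read the wrist's pose just before it. calibration takes no time and is no camera call; for the wrist camera it gives the pose at the moment of the call.
- order.sign_off(): hands the job in, once; it reports no verdict.
The state is a dict: "t": time; "joints": joint angles; "joint_velocities": joint speeds; "effort": joint torques, N m; "eef_pos": TCP position; "ee_rot": TCP orientation; "contact_force": force on the tool from outside, world axes, zero at the start; "ft_torque": the same for the moment, N m; "opening": opening from 0.0 (shut) to 1.0 (fully open).
Only numpy, scipy, OpenCV 4.12 (cv2) and the standard library are available. Lean on these libraries where they do the work, as an engineer would, in place of code of your own. Each camera call takes 0.05 s, during which the arm holds its last target.

## Task

Two steel food rings, a narrow one and a wide one, are still standing loose on the oak shelf. Put each away in the wooden row that already holds rings of its own width: stand it upright, centred on the bare magnet disc at the end of that row nearest the robot, and let go.

Things in the scene. Friction and masses are not known exactly. Their poses are not given: they have to be found in the camera images.
- narrow_center (a point): The narrow loose ring: a plain bright steel tube open at both ends, 38 mm outside diameter, 60 mm tall, wall 2 mm, 50 to 100 g, standing on end on the shelf (z = 0). This point is its centre, half-way up (30 mm above its lower rim); z runs along the tube. At least 25 mm is free all round it.
- wide_center (a point): The wide loose ring: same look and height, 58 mm outside diameter, 60 mm tall, wall 2 mm, 70 to 140 g, standing on end on the shelf. This point is its centre, half-way up (30 mm above its lower rim); z runs along the tube. At least 25 mm is free all round it.
- narrow_place (a point): Empty place of the row of narrow rings: centre of the bare dark magnet disc (24 mm across, no real pull) on the top face, 16 mm above the shelf, near the end of a fixed flat brown wooden strip 295 x 80 x 16 mm. Along +x of this frame the strip runs on 248 mm, with two fixed rings, 38 mm wide and 60 mm tall, centred 100 and 200 mm on; y is across the strip, z up.
- wide_place (a point): Empty place of the row of wide rings: the same kind of strip, disc and frame, but its two fixed rings are 58 mm wide (60 mm tall, 100 and 200 mm along +x). One row is to the robot's left and the other to its right; which is which changes.
Things that resemble listed ones, but are neither listed nor needed, are in the scene too. Leave any green look-alike of the part that bears narrow_center alone.

How it is judged:
At the end, for the whole second after the job is handed in: The narrow ring stands on the empty place of the row of narrow rings and the wide ring on the empty place of the row of wide rings, each within 18 mm of the disc's centre, resting on the strip (centre 24 to 36 mm above its top face) and upright within 10 degrees, released and staying there (horizontal distance between narrow_center and narrow_place below 0.018 m and z of narrow_center in the frame of narrow_place between 0.024 and 0.036 m and angle between the z axis of narrow_center and the z axis of narrow_place, either way round below 0.175 rad and horizontal distance between wide_center and wide_place below 0.018 m and z of wide_center in the frame of wide_place between 0.024 and 0.036 m and angle between the z axis of wide_center and the z axis of wide_place, either way round below 0.175 rad); the robot touches nothing.
It also fails if it takes over 54 s, if anything falls off the work surface, if the arm or the gripper's body presses on something with over 40 N, if the wrist force passes 120 N, or if a joint passes its speed limit or range.

## Working session

There is one attempt and no reset: what is moved stays moved. The work goes in short steps, Python scripts to look and compute and a tool call to move; the robot and the scene stay as the last step left them, time stands still between calls to the robot, and variables do not carry over. Pictures are saved under pics/ and viewed, and the job is handed in when it is done.

Besides the shell and the picture viewer there is one more tool, called after ">>>" by a JSON object that holds its "method" and its "body". step_arm: Moves the arm, as the interface text tells. Its arguments: {"type":"object","properties":{"rows":{"type":"array"},"fingers":{"type":"number"}},"required":["rows"]}

```bash
ls; mkdir -p pics; python3 - <<'E'
from cell import status,capture,calibration
import cv2
print(status.read_state())
for n in ("side","top"):
    cv2.imwrite(f"pics/{n}0.png",capture(n)); c=calibration(n); print(n,c)
E
```

```text
pics
{'t': 0.0, 'joints': array([ 1.05260384e+00,  2.77136397e-01, -2.79086527e-02,  1.26797286e+00,
       -1.07859663e-05,  1.46741388e+00]), 'joint_velocities': array([ 7.81808307e-04, -1.87129196e-05, -1.28768256e-03,  1.97220697e-03,
        1.22896602e-05, -1.35645253e-03]), 'effort': array([-1.28224161e-03, -4.45507622e+01,  2.95204300e+01,  1.64682395e-02,
        3.01657280e-05,  1.25766064e-08]), 'eef_pos': array([0.25149818, 0.57131271, 0.23014449]), 'ee_rot': array([-0.64678246, -3.07360734,  0.00332695]), 'contact_force': array([ 1.0045345 ,  0.08844519, -0.05771775]), 'ft_torque': array([ 0.00140093, -0.00191928, -0.02205399]), 'opening': 1.0005942855675884}
side {'fov_y': 50.254476751046255, 'cx': 327.73506321543107, 'cy': 198.3334969189693, 'R': array([[-0.97524326, -0.2203224 ,  0.01893734],
       [-0.17358911,  0.70969356, -0.68278978],
       [ 0.13699417, -0.66917344, -0.73036943]]), 't': array([0.56100236, 0.14551625, 0.99202889])}
top {'fov_y': 57.37077969060695, 'cx': 315.9671381341321, 'cy': 202.39428973423148, 'R': array([[-0.00617452, -0.99958512, -0.02813294],
       [-0.98187731,  0.01138939, -0.18917513],
       [ 0.18941706,  0.02645503, -0.98154027]]), 't': array([0.00678192, 0.56524639, 0.76243399])}
```

View pics/side0.png

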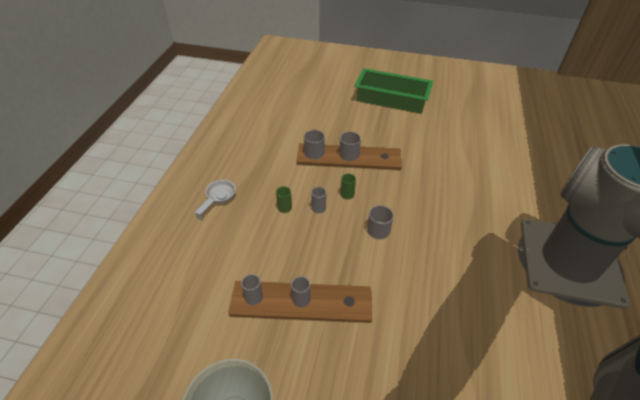

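View pics/top0.png

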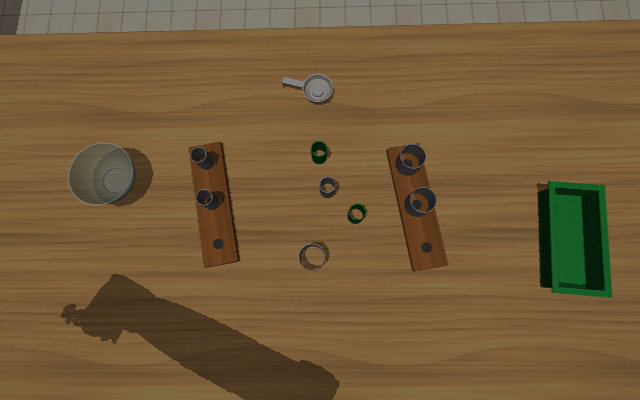

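The narrow row is on the left (+y): disc at about (218,244) in top and (349,301) in side. The wide row is on the right: disc at about (426,247) in top and (384,156) in side. The loose narrow ring is at about (328,187) in top and the loose wide one at (313,256). I'll enlarge these.

```bash
python3 - <<'E'
import cv2
a=cv2.imread("pics/top0.png"); s=cv2.imread("pics/side0.png")
cv2.imwrite("pics/topA.png",cv2.resize(a[165:285,280:380],None,fx=5,fy=5,interpolation=cv2.INTER_CUBIC))
cv2.imwrite("pics/topB.png",cv2.resize(a[135:280,180:455],None,fx=2.9,fy=2.9,interpolation=cv2.INTER_CUBIC))
cv2.imwrite("pics/sideA.png",cv2.resize(s[125:325,225:410],None,fx=3,fy=3,interpolation=cv2.INTER_CUBIC))
E
```

```text
(no output)
```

View pics/topA.png

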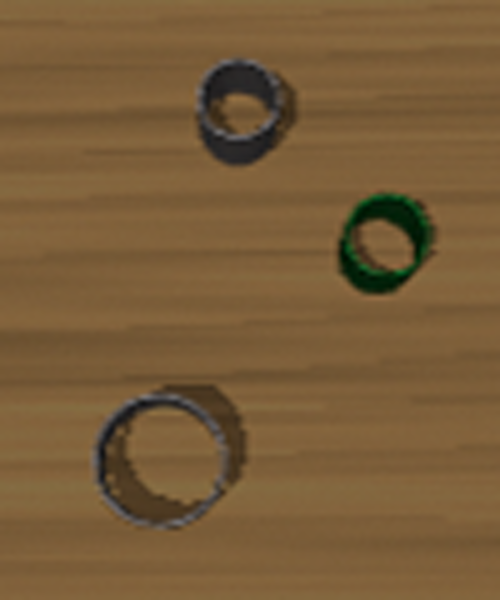

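View pics/topB.png

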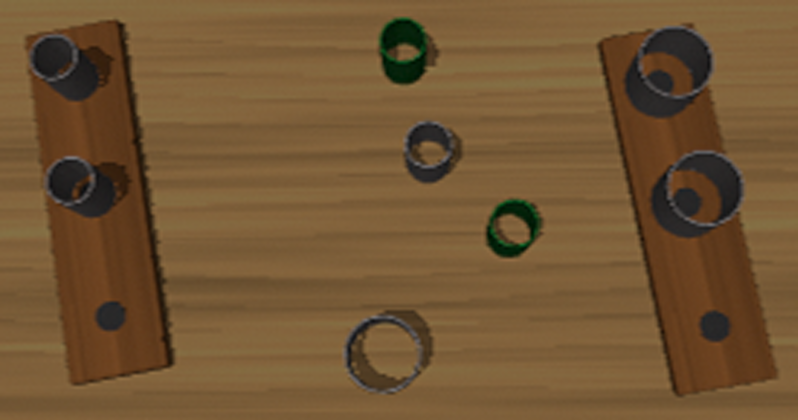

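View pics/sideA.png

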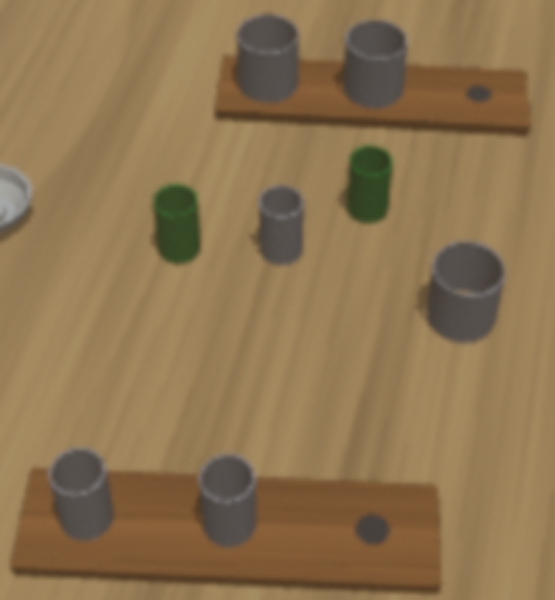

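Rim and disc centres, read from the enlargements: narrow rim at top (327.6,184.2), wide rim at top (311.8,256.6), discs at top (217.9,243.6) and (426.2,247.0).

```bash
cat > h.py <<'E'
import numpy as np
from cell import calibration
def ray(c,u,v):
    f=200/np.tan(np.radians(c['fov_y'])/2)
    d=np.array([(u-c['cx'])/f,(v-c['cy'])/f,1.])
    R=np.array(c['R']);t=np.array(c['t'])
    return -R.T@t, R.T@d
def at(c,u,v,z):
    o,d=ray(c,u,v); return o+d*(z-o[2])/d[2]
def tri(c1,p1,c2,p2):
    o1,d1=ray(c1,*p1);o2,d2=ray(c2,*p2)
    A=np.c_[d1,-d2];s=np.linalg.lstsq(A,o2-o1,rcond=None)[0]
    a=o1+d1*s[0];b=o2+d2*s[1];return (a+b)/2,np.linalg.norm(a-b)
E
python3 - <<'E'
from h import *
np.set_printoptions(precision=4,suppress=True)
T=calibration('top');S=calibration('side')
D={'narrow':((327.6,184.2),(318.7,192.0),.06),'wide':((311.8,256.6),(380.7,214.3),.06),
'nd':((217.9,243.6),(348.7,301),.016),'wd':((426.2,247.0),(384.3,155.7),.016)}
for k,(a,b,z) in D.items():
    print(k,at(T,*a,z)[:2],at(S,*b,z)[:2],*tri(T,a,S,b))
q=lambda u,v:((u+.5)/2.9-.5+180,(v+.5)/2.9-.5+135)
qs=lambda u,v:((u+.5)/3-.5+225,(v+.5)/3-.5+125)
for k,a,b in (('n1',(72,182),(228,479)),('n2',(55,59),(79,470)),('w1',(705,188),(376,44)),('w2',(675,62),(268,38))):
    print(k,at(T,*q(*a),.076)[:2],at(S,*qs(*b),.076)[:2],*tri(T,q(*a),S,qs(*b)))
# strip corners top face
for k,a in (('nc',(72,384)),('nc',(172,364)),('nc',(120,21)),('nc',(26,36)),('wc',(677,395)),('wc',(777,377)),('wc',(600,42)),('wc',(691,25))): print(k,at(T,*q(*a),.016)[:2])
E
```

```text
narrow [ 0.6053 -0.0247] [ 0.604  -0.0215] [ 0.6054 -0.0247  0.0567] 0.0013467146868707534
wide [0.4452 0.0113] [0.4458 0.0145] [0.4456 0.0115 0.0566] 0.0005129881961564283
nd [0.4784 0.2298] [0.4786 0.23  ] [0.4785 0.2298 0.0157] 0.0001843722466429276
wd [ 0.4668 -0.2465] [ 0.4667 -0.2458] [ 0.4668 -0.2468  0.0152] 0.00010611769353990144
n1 [0.575  0.2461] [0.5755 0.2499] [0.576  0.2475 0.072 ] 0.0003801604227514135
n2 [0.6726 0.2645] [0.6736 0.2661] [0.6737 0.2652 0.0742] 0.0008467549776600008
w1 [ 0.5647 -0.2294] [ 0.5643 -0.2203] [ 0.5663 -0.2319  0.0666] 0.0006402194230764653
w2 [ 0.6629 -0.2127] [ 0.6614 -0.2048] [ 0.6646 -0.2146  0.0681] 0.0015081406874446796
nc [0.4252 0.2582]
nc [0.4402 0.1795]
nc [0.7253 0.2331]
nc [0.7134 0.3121]
wc [ 0.4138 -0.2141]
wc [ 0.4269 -0.2917]
wc [ 0.7005 -0.1671]
wc [ 0.714  -0.2425]
```

Both views agree to within a few mm, and the ring spacing (about 99 mm) and disc heights (about 16 mm) come out right. Grasp target for the wide ring is (0.4455, 0.0115). I'll use a jaw axis of about 122°, which clears the greens beside the narrow ring (now about 66°, so spin +56).

>>> {"method": "step_arm", "body": {"rows": [{"slide": [0.013,-0.037,-0.005],"spin": 8},{"slide": [0.026,-0.075,-0.01],"spin": 16},{"slide": [0.039,-0.112,-0.015],"spin": 24},{"slide": [0.052,-0.15,-0.02],"spin": 32},{"slide": [0.065,-0.187,-0.025],"spin": 40}], "fingers": 1.0}}

```text
t: 0.6
eef_pos: [0.3168, 0.3832, 0.2056]
ee_rot: [0.453, -3.108, 0.001]
contact_force: [0.6, -1.2, -0.4]
opening: 1.0
```

>>> {"method": "step_arm", "body": {"rows": [{"slide": [0.013,-0.037,-0.005],"spin": 8},{"slide": [0.026,-0.075,-0.01],"spin": 16},{"slide": [0.039,-0.112,-0.015],"spin": 16},{"slide": [0.052,-0.15,-0.02],"spin": 16},{"slide": [0.065,-0.187,-0.025],"spin": 16}]}}

```text
t: 1.1
eef_pos: [0.3817, 0.1963, 0.1809]
ee_rot: [0.872, -3.018, 0.0]
contact_force: [0.2, -0.2, 0.1]
opening: 0.997
```

>>> {"method": "step_arm", "body": {"rows": [{"slide": [0.013,-0.037,-0.005],"spin": 0},{"slide": [0.026,-0.075,-0.01],"spin": 0},{"slide": [0.039,-0.112,-0.015],"spin": 0},{"slide": [0.052,-0.15,-0.02],"spin": 0},{"slide": [0.064,-0.186,-0.025],"spin": 0}]}}

```text
t: 1.6
eef_pos: [0.4459, 0.0103, 0.1559]
ee_rot: [0.872, -3.018, -0.0]
contact_force: [1.2, -0.3, -0.3]
opening: 1.002
```

>>> {"method": "step_arm", "body": {"rows": [{"slide": [0,0,0],"spin": 0},{"slide": [0,0,0],"spin": 0},{"slide": [0,0,0],"spin": 0}]}}

```text
t: 1.9
eef_pos: [0.4452, 0.0127, 0.1561]
ee_rot: [0.873, -3.017, -0.001]
contact_force: [-1.4, 0.4, 0.3]
opening: 1.003
```

```bash
python3 - <<'E'
from h import *
from cell import capture,status
import cv2,pickle
c=calibration('wrist');s=status.read_state();im=capture('wrist')
pickle.dump((c,s),open('w1.pkl','wb'))
f=200/np.tan(np.radians(c['fov_y'])/2)
print(s['eef_pos'],c['fov_y'])
R=np.array(c['R']);t=np.array(c['t'])
for z,r in ((.06,.029),(.06,.0)):
    p=[R@np.array([.4455+r*np.cos(a),.0115+r*np.sin(a),z])+t for a in np.linspace(0,6.28,40)]
    for q in p: cv2.circle(im,(int(round(c['cx']+f*q[0]/q[2])),int(round(c['cy']+f*q[1]/q[2]))),1,(0,0,255),-1)
cv2.imwrite('pics/w1.png',im)
E
```

```text
[0.44520655 0.01268476 0.15607848] 70.33242874440036
```

View pics/w1.png

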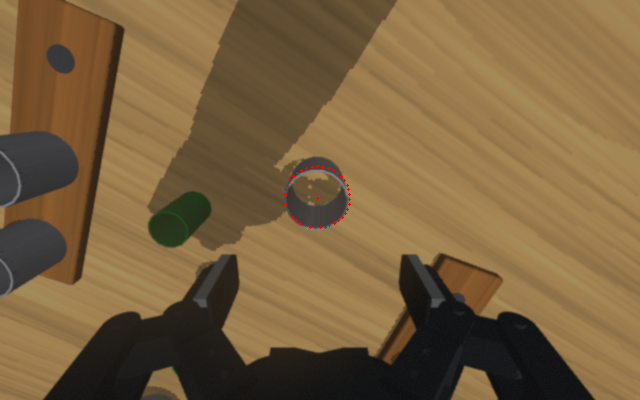

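The wrist view shows the wide ring's rim at about (317,198), matching the predicted circle, and the jaws are centred on it. I'll descend to TCP z 0.017.

>>> {"method": "step_arm", "body": {"rows": [{"slide": [0,0,-0.03],"spin": 0},{"slide": [0,0,-0.06],"spin": 0},{"slide": [0,0,-0.08],"spin": 0},{"slide": [0,0,-0.1],"spin": 0},{"slide": [0,0,-0.12],"spin": 0}]}}

```text
t: 2.45
eef_pos: [0.4456, 0.0134, 0.0357]
ee_rot: [-0.876, 3.017, 0.0]
contact_force: [0.5, -0.8, 0.4]
opening: 1.001
```

>>> {"method": "step_arm", "body": {"rows": [{"slide": [0,0,-0.01],"spin": 0},{"slide": [0,0,-0.019],"spin": 0},{"slide": [0,0,-0.019],"spin": 0}]}}

```text
t: 2.75
eef_pos: [0.4451, 0.0126, 0.0167]
ee_rot: [0.873, -3.016, -0.001]
contact_force: [-0.9, -0.2, -0.2]
opening: 1.0
```

>>> {"method": "step_arm", "body": {"rows": [{"slide": [0,0,0],"spin": 0},{"slide": [0,0,0],"spin": 0},{"slide": [0,0,0],"spin": 0},{"slide": [0,0,0],"spin": 0},{"slide": [0,0,0],"spin": 0}], "fingers": 0.5}}

```text
t: 3.25
eef_pos: [0.4471, 0.0119, 0.0185]
ee_rot: [-0.871, 3.016, -0.001]
contact_force: [-1.3, 0.4, 5.3]
opening: 0.653
```

>>> {"method": "step_arm", "body": {"rows": [{"slide": [0,0,0],"spin": 0},{"slide": [0,0,0],"spin": 0},{"slide": [0,0,0],"spin": 0},{"slide": [0,0,0],"spin": 0},{"slide": [0,0,0],"spin": 0}]}}

```text
t: 3.75
eef_pos: [0.4471, 0.0119, 0.0185]
ee_rot: [-0.871, 3.016, -0.001]
contact_force: [-1.0, 0.9, 7.0]
opening: 0.65
```

>>> {"method": "step_arm", "body": {"rows": [{"slide": [0,0,0.01],"spin": 0},{"slide": [0,0,0.03],"spin": 0},{"slide": [0,0,0.055],"spin": 0},{"slide": [0,0,0.08],"spin": 0},{"slide": [0,0,0.1],"spin": 0}]}}

```text
t: 4.25
eef_pos: [0.4461, 0.0119, 0.1192]
ee_rot: [-0.872, 3.017, -0.001]
contact_force: [0.2, -0.3, -1.7]
opening: 0.65
```

```bash
python3 - <<'E'
from cell import capture
import cv2
w=capture('wrist');s=capture('side')
cv2.imwrite('pics/w2.png',w);cv2.imwrite('pics/s2.png',cv2.resize(s[100:330,220:520],None,fx=2.6,fy=2.6,interpolation=cv2.INTER_CUBIC))
E
```

```text
(no output)
```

View pics/w2.png

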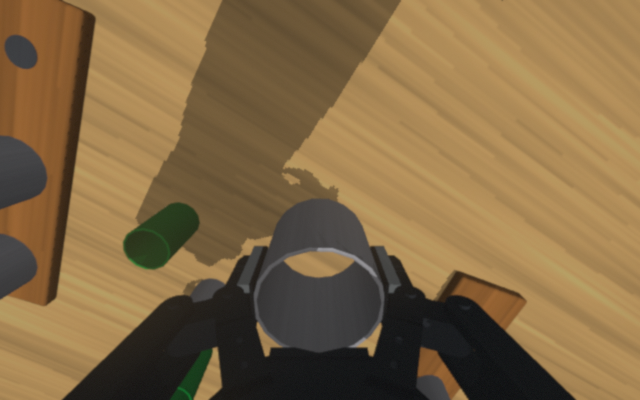

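View pics/s2.png

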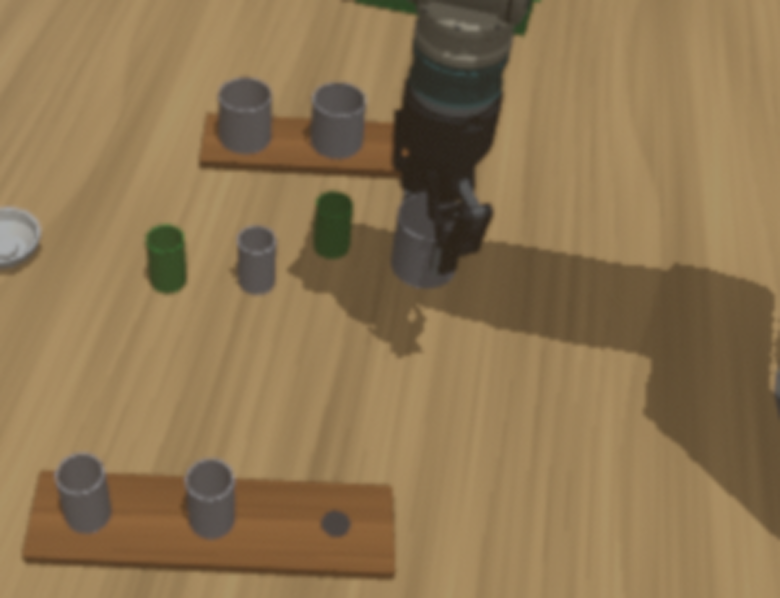

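```bash
python3 - <<'E'
from h import *
from cell import status
c=calibration('wrist');s=status.read_state();print(s['t'],s['eef_pos'],s['ee_rot'])
for v in (297,300,303): print(at(c,319.5,v,.1605))
print(at(c,255,299,.1605)-at(c,384,299,.1605), at(c,319.5,248,.1605),at(c,319.5,351,.1605))
E
```

```text
4.35 [0.44852567 0.01160831 0.12060349] [-0.87015284  3.0121996  -0.0042609 ]
[0.44647828 0.01121555 0.1605    ]
[0.44783112 0.0120692  0.1605    ]
[0.44919559 0.01293018 0.1605    ]
[ 3.04050254e-02 -4.79283569e-02 -2.77555756e-17] [ 0.42590672 -0.00176511  0.1605    ] [0.47273866 0.02778587 0.1605    ]
```

The wide ring is held upright and centred on the TCP: its rim centre is at (319,300) in the wrist view, or about (0.448, 0.012). Carry it to the wide disc.

>>> {"method": "step_arm", "body": {"rows": [{"slide": [0.002,-0.025,0],"spin": 0},{"slide": [0.005,-0.06,0],"spin": 0},{"slide": [0.008,-0.1,0],"spin": 0},{"slide": [0.011,-0.14,0],"spin": 0},{"slide": [0.014,-0.18,0],"spin": 0}]}}

```text
t: 4.85
eef_pos: [0.459, -0.1691, 0.1163]
ee_rot: [0.872, -3.017, -0.002]
contact_force: [0.7, -0.3, -0.5]
opening: 0.655
```

>>> {"method": "step_arm", "body": {"rows": [{"slide": [0.003,-0.04,0],"spin": 0},{"slide": [0.005,-0.065,0],"spin": 0},{"slide": [0.006,-0.078,0],"spin": 0},{"slide": [0.006,-0.078,0],"spin": 0},{"slide": [0.006,-0.078,-0.02],"spin": 0}]}}

```text
t: 5.35
eef_pos: [0.4675, -0.2464, 0.0989]
ee_rot: [-0.871, 3.015, -0.004]
contact_force: [1.1, -0.3, -1.2]
opening: 0.658
```

```bash
python3 - <<'E'
from h import *
from cell import capture,status
import cv2
s=status.read_state();c=calibration('wrist');w=capture('wrist')
print(s['t'],s['eef_pos'],s['opening'],s['contact_force'])
f=200/np.tan(np.radians(c['fov_y'])/2);R=np.array(c['R']);t=np.array(c['t'])
for a in np.linspace(0,6.28,30):
  for (r,z) in ((.029,.016),(.012,.016)):
    q=R@np.array([.467+r*np.cos(a),-.2465+r*np.sin(a),z])+t
    cv2.circle(w,(int(round(c['cx']+f*q[0]/q[2])),int(round(c['cy']+f*q[1]/q[2]))),1,(0,0,255),-1)
cv2.imwrite('pics/w3.png',w);cv2.imwrite('pics/s3.png',cv2.resize(capture('side')[80:230,280:460],None,fx=4,fy=4,interpolation=cv2.INTER_CUBIC))
E
```

```text
5.35 [ 0.46749278 -0.24638753  0.09894051] 0.6581737862681056 [ 1.07957568 -0.26908091 -1.21606733]
```

View pics/w3.png

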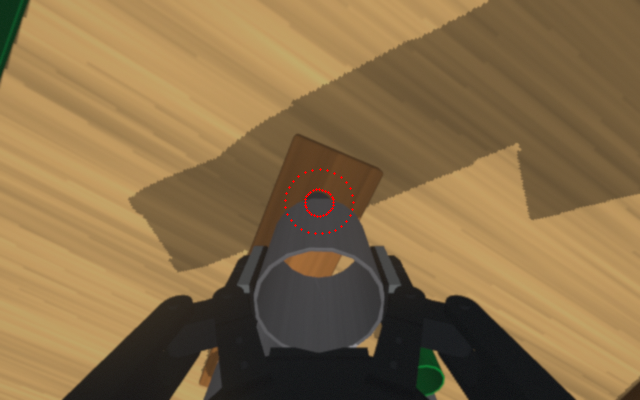

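View pics/s3.png

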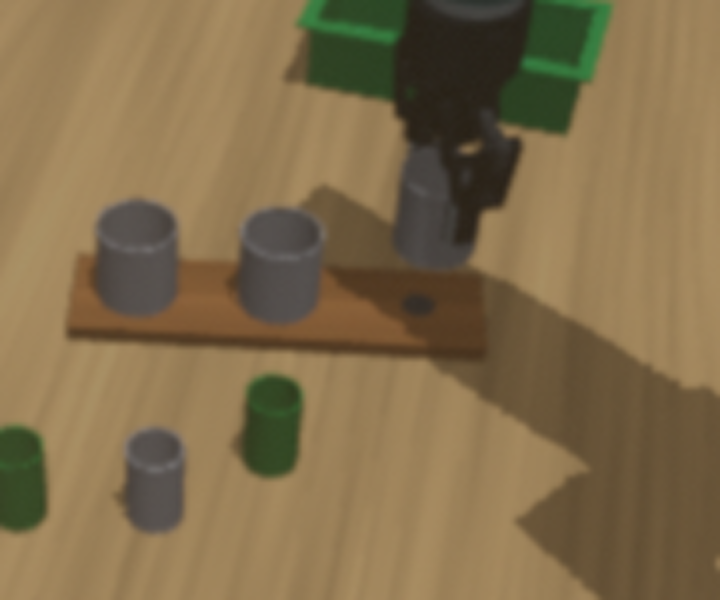

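The wrist view shows the disc inside its predicted circle at (319,203). In the side view the ring is above the disc at (418,303). Lower it and creep the last few mm.

>>> {"method": "step_arm", "body": {"rows": [{"slide": [0,0,-0.015],"spin": 0},{"slide": [0,0,-0.03],"spin": 0},{"slide": [0,0,-0.045],"spin": 0},{"slide": [0,0,-0.055],"spin": 0},{"slide": [0,0,-0.058],"spin": 0}]}}

```text
t: 5.95
eef_pos: [0.4649, -0.2443, 0.0383]
ee_rot: [0.873, -3.016, -0.004]
contact_force: [-0.6, -0.4, -1.6]
opening: 0.654
```

>>> {"method": "step_arm", "body": {"rows": [{"slide": [0,0,-0.001],"spin": 0},{"slide": [0,0,-0.002],"spin": 0},{"slide": [0,0,-0.003],"spin": 0},{"slide": [0,0,-0.003],"spin": 0}]}}

```text
t: 6.35
eef_pos: [0.4662, -0.2463, 0.0367]
ee_rot: [-0.872, 3.018, -0.001]
contact_force: [0.5, -0.3, -0.8]
opening: 0.653
```

>>> {"method": "step_arm", "body": {"rows": [{"slide": [0,0,-0.001],"spin": 0},{"slide": [0,0,-0.002],"spin": 0},{"slide": [0,0,-0.002],"spin": 0}]}}

```text
t: 6.65
eef_pos: [0.466, -0.2462, 0.0345]
ee_rot: [-0.872, 3.018, -0.001]
contact_force: [-0.1, 0.2, 0.6]
opening: 0.655
```

>>> {"method": "step_arm", "body": {"rows": [{"slide": [0,0,-0.001],"spin": 0},{"slide": [0,0,-0.001],"spin": 0}]}}

```text
t: 6.85
eef_pos: [0.4661, -0.2462, 0.0345]
ee_rot: [-0.872, 3.018, -0.001]
contact_force: [-3.1, 1.1, 8.3]
opening: 0.656
```

Contact at 8 N, so the ring is seated. Release and rise.

>>> {"method": "step_arm", "body": {"rows": [{"slide": [0,0,0.001],"spin": 0},{"slide": [0,0,0.001],"spin": 0},{"slide": [0,0,0.001],"spin": 0},{"slide": [0,0,0.001],"spin": 0},{"slide": [0,0,0.001],"spin": 0}], "fingers": 1.0}}

```text
t: 7.35
eef_pos: [0.4658, -0.2459, 0.0341]
ee_rot: [0.872, -3.018, -0.0]
contact_force: [0.9, 0.6, 0.1]
opening: 0.999
```

>>> {"method": "step_arm", "body": {"rows": [{"slide": [0,0,0],"spin": 0},{"slide": [0,0,0.02],"spin": 0},{"slide": [0,0,0.045],"spin": 0},{"slide": [0,0,0.08],"spin": 0},{"slide": [0,0,0.115],"spin": 0}]}}

```text
t: 7.85
eef_pos: [0.4653, -0.2456, 0.1499]
ee_rot: [0.872, -3.017, -0.002]
contact_force: [0.6, -1.1, 0.4]
opening: 1.003
```

```bash
python3 - <<'E'
from h import *
from cell import capture,status
import cv2
s=status.read_state();c=calibration('wrist');w=capture('wrist')
print(s['t'],s['eef_pos'],s['opening'],s['contact_force'])
f=200/np.tan(np.radians(c['fov_y'])/2);R=np.array(c['R']);t=np.array(c['t'])
for a in np.linspace(0,6.28,30):
  for (r,z) in ((.029,.076),):
    q=R@np.array([.467+r*np.cos(a),-.2465+r*np.sin(a),z])+t
    cv2.circle(w,(int(round(c['cx']+f*q[0]/q[2])),int(round(c['cy']+f*q[1]/q[2]))),1,(0,0,255),-1)
cv2.imwrite('pics/w4.png',w)
E
```

```text
7.85 [ 0.46528402 -0.24559444  0.1499275 ] 1.0028502809559374 [ 0.60480157 -1.09860572  0.44705291]
```

View pics/w4.png

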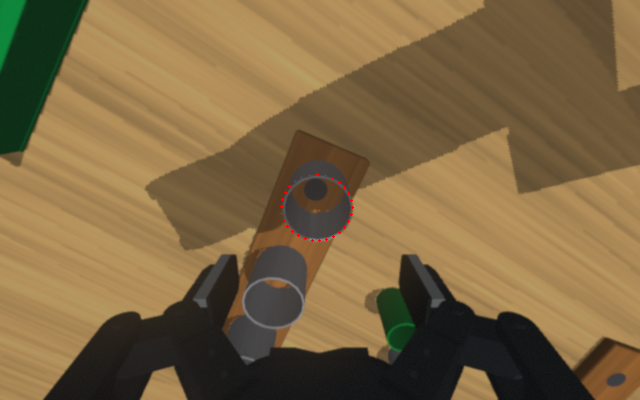

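The wide ring is standing with the disc at (316,189) centred inside it, and its rim is on the predicted circle. Next, move above the narrow ring.

>>> {"method": "step_arm", "body": {"rows": [{"slide": [0.018,0.028,0],"spin": 0},{"slide": [0.04,0.064,0],"spin": 0},{"slide": [0.062,0.1,0],"spin": 0},{"slide": [0.084,0.135,0],"spin": 0},{"slide": [0.106,0.17,0],"spin": 0}], "fingers": 0.7}}

```text
t: 8.4
eef_pos: [0.5726, -0.0745, 0.1492]
ee_rot: [-0.872, 3.018, -0.0]
contact_force: [1.0, -0.7, -0.6]
opening: 0.705
```

>>> {"method": "step_arm", "body": {"rows": [{"slide": [0.018,0.028,0],"spin": 0},{"slide": [0.028,0.044,0],"spin": 0},{"slide": [0.032,0.0515,0],"spin": 0},{"slide": [0.032,0.0515,0],"spin": 0},{"slide": [0.032,0.0515,0],"spin": 0}]}}

```text
t: 8.9
eef_pos: [0.6031, -0.0255, 0.1491]
ee_rot: [0.87, -3.017, 0.0]
contact_force: [-0.4, -0.9, 0.7]
opening: 0.702
```

```bash
python3 - <<'E'
from h import *
from cell import capture,status
import cv2
s=status.read_state();c=calibration('wrist');w=capture('wrist')
print(s['t'],s['eef_pos'],s['opening'],s['contact_force'])
f=200/np.tan(np.radians(c['fov_y'])/2);R=np.array(c['R']);t=np.array(c['t'])
for a in np.linspace(0,6.28,30):
  for (r,z) in ((.019,.06),):
    q=R@np.array([.605+r*np.cos(a),-.0245+r*np.sin(a),z])+t
    cv2.circle(w,(int(round(c['cx']+f*q[0]/q[2])),int(round(c['cy']+f*q[1]/q[2]))),1,(0,0,255),-1)
cv2.imwrite('pics/w5.png',w)
T=calibration('top')
print(at(T,357.5,211,.06),at(T,318.7,150,.06))
E
```

```text
8.9 [ 0.60314967 -0.02546541  0.14909333] 0.7015043982596415 [-0.40734752 -0.85297106  0.68068917]
[ 0.5437968  -0.08967442  0.06      ] [ 0.68570294 -0.00537218  0.06      ]
```

View pics/w5.png

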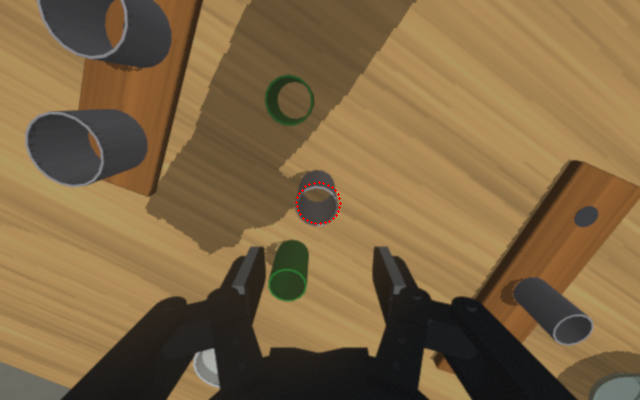

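The narrow ring's rim at (318,204) is on the prediction and centred between the jaws. The two greens, at (289,100) and (289,270), lie off the jaw line. Descend to z 0.02.

>>> {"method": "step_arm", "body": {"rows": [{"slide": [0.001,0.001,-0.03],"spin": 0},{"slide": [0.001,0.001,-0.055],"spin": 0},{"slide": [0.001,0.001,-0.08],"spin": 0},{"slide": [0.001,0.001,-0.1],"spin": 0},{"slide": [0.001,0.001,-0.115],"spin": 0}]}}

```text
t: 9.45
eef_pos: [0.6034, -0.0247, 0.0328]
ee_rot: [0.869, -3.017, -0.001]
contact_force: [-0.3, -0.5, -0.3]
opening: 0.703
```

>>> {"method": "step_arm", "body": {"rows": [{"slide": [0,0,-0.008],"spin": 0},{"slide": [0,0,-0.014],"spin": 0},{"slide": [0,0,-0.014],"spin": 0}]}}

```text
t: 9.75
eef_pos: [0.6047, -0.0238, 0.0201]
ee_rot: [0.871, -3.018, -0.0]
contact_force: [0.2, 0.8, -0.1]
opening: 0.698
```

>>> {"method": "step_arm", "body": {"rows": [{"slide": [0,0,0],"spin": 0},{"slide": [0,0,0],"spin": 0},{"slide": [0,0,0],"spin": 0},{"slide": [0,0,0],"spin": 0},{"slide": [0,0,0],"spin": 0}], "fingers": 0.25}}

```text
t: 10.25
eef_pos: [0.606, -0.0237, 0.0216]
ee_rot: [-0.872, 3.016, -0.002]
contact_force: [-0.4, -0.4, 6.5]
opening: 0.439
```

>>> {"method": "step_arm", "body": {"rows": [{"slide": [0,0,0],"spin": 0},{"slide": [0,0,0],"spin": 0},{"slide": [0,0,0],"spin": 0}]}}

```text
t: 10.55
eef_pos: [0.606, -0.0237, 0.0216]
ee_rot: [-0.872, 3.016, -0.002]
contact_force: [-0.4, -0.7, 6.9]
opening: 0.438
```

>>> {"method": "step_arm", "body": {"rows": [{"slide": [0,0,0.01],"spin": 0},{"slide": [0,0,0.03],"spin": 0},{"slide": [0,0,0.055],"spin": 0},{"slide": [0,0,0.08],"spin": 0},{"slide": [0,0,0.1],"spin": 0}]}}

```text
t: 11.05
eef_pos: [0.605, -0.0234, 0.1219]
ee_rot: [-0.872, 3.017, -0.0]
contact_force: [-0.3, 0.0, 0.1]
opening: 0.439
```

>>> {"method": "step_arm", "body": {"rows": [{"slide": [0,0,0],"spin": 0},{"slide": [0,0,0],"spin": 0}]}}

```text
t: 11.25
eef_pos: [0.6048, -0.0234, 0.1203]
ee_rot: [-0.872, 3.018, -0.0]
contact_force: [-0.4, -0.3, -1.3]
opening: 0.439
```

```bash
python3 - <<'E'
from h import *
from cell import capture,status
import cv2
s=status.read_state();c=calibration('wrist');w=capture('wrist')
p=s['eef_pos'];print(s['t'],p,s['opening'],s['contact_force'])
f=200/np.tan(np.radians(c['fov_y'])/2);R=np.array(c['R']);t=np.array(c['t'])
for a in np.linspace(0,6.28,30):
    q=R@np.array([p[0]+.019*np.cos(a),p[1]+.019*np.sin(a),p[2]+.0384])+t
    cv2.circle(w,(int(round(c['cx']+f*q[0]/q[2])),int(round(c['cy']+f*q[1]/q[2]))),1,(0,0,255),-1)
cv2.imwrite('pics/w6.png',w)
E
```

```text
11.25 [ 0.60482034 -0.02339913  0.12030118] 0.4392357319971558 [-0.41410613 -0.28740441 -1.27057344]
```

View pics/w6.png

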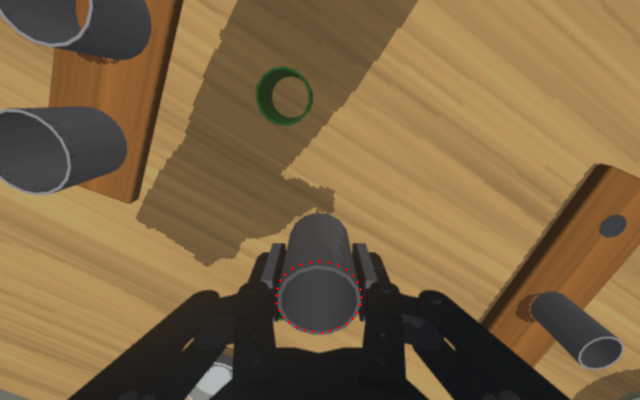

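The narrow ring is held, with its rim centre at (319,298) near the expected circle. Carry it to the narrow disc.

>>> {"method": "step_arm", "body": {"rows": [{"slide": [-0.012,0.024,0],"spin": 0},{"slide": [-0.03,0.06,0],"spin": 0},{"slide": [-0.048,0.096,0],"spin": 0},{"slide": [-0.066,0.132,0],"spin": 0},{"slide": [-0.084,0.168,0],"spin": 0}]}}

```text
t: 11.8
eef_pos: [0.5185, 0.1454, 0.1183]
ee_rot: [0.87, -3.015, -0.001]
contact_force: [1.7, 0.7, -0.9]
opening: 0.437
```

>>> {"method": "step_arm", "body": {"rows": [{"slide": [-0.018,0.036,0],"spin": 0},{"slide": [-0.033,0.065,0],"spin": 0},{"slide": [-0.043,0.085,0],"spin": 0},{"slide": [-0.043,0.085,0],"spin": 0},{"slide": [-0.043,0.085,-0.02],"spin": 0}]}}

```text
t: 12.3
eef_pos: [0.4793, 0.2303, 0.1012]
ee_rot: [-0.873, 3.014, -0.001]
contact_force: [1.1, 0.8, -1.4]
opening: 0.437
```

>>> {"method": "step_arm", "body": {"rows": [{"slide": [0,0,0],"spin": 0}]}}

```text
t: 12.4
eef_pos: [0.4751, 0.2281, 0.097]
ee_rot: [0.87, -3.012, 0.001]
contact_force: [-1.0, -0.1, -0.5]
opening: 0.435
```

```bash
python3 - <<'E'
from h import *
from cell import capture,status
import cv2
s=status.read_state();c=calibration('wrist');w=capture('wrist')
print(s['t'],s['eef_pos'],s['opening'],s['contact_force'])
f=200/np.tan(np.radians(c['fov_y'])/2);R=np.array(c['R']);t=np.array(c['t'])
for a in np.linspace(0,6.28,30):
  for (r,z) in ((.019,.016),(.012,.016)):
    q=R@np.array([.4785+r*np.cos(a),.23+r*np.sin(a),z])+t
    cv2.circle(w,(int(round(c['cx']+f*q[0]/q[2])),int(round(c['cy']+f*q[1]/q[2]))),1,(0,0,255),-1)
cv2.imwrite('pics/w7.png',w)
E
```

```text
12.4 [0.47513701 0.22806141 0.09704617] 0.4353423783497785 [-1.04062654 -0.08316191 -0.45967252]
```

View pics/w7.png

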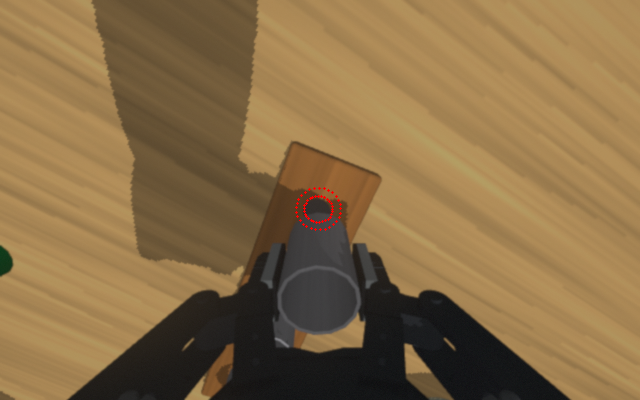

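The disc at (319,208) sits in its predicted circle. Lower the ring, then creep.

>>> {"method": "step_arm", "body": {"rows": [{"slide": [0,0,-0.015],"spin": 0},{"slide": [0,0,-0.03],"spin": 0},{"slide": [0,0,-0.045],"spin": 0},{"slide": [0,0,-0.055],"spin": 0},{"slide": [0,0,-0.058],"spin": 0}]}}

```text
t: 12.95
eef_pos: [0.4772, 0.2287, 0.0412]
ee_rot: [0.87, -3.016, 0.0]
contact_force: [-0.4, -0.2, -0.5]
opening: 0.436
```

>>> {"method": "step_arm", "body": {"rows": [{"slide": [0,0,-0.001],"spin": 0},{"slide": [0,0,-0.002],"spin": 0},{"slide": [0,0,-0.003],"spin": 0},{"slide": [0,0,-0.003],"spin": 0}]}}

```text
t: 13.35
eef_pos: [0.4783, 0.2296, 0.0398]
ee_rot: [-0.872, 3.017, 0.0]
contact_force: [0.4, 0.5, -0.9]
opening: 0.436
```

>>> {"method": "step_arm", "body": {"rows": [{"slide": [0,0,-0.001],"spin": 0},{"slide": [0,0,-0.001],"spin": 0}]}}

```text
t: 13.55
eef_pos: [0.4779, 0.2296, 0.0384]
ee_rot: [-0.872, 3.018, 0.0]
contact_force: [0.1, 0.7, -0.8]
opening: 0.44
```

>>> {"method": "step_arm", "body": {"rows": [{"slide": [0,0,-0.001],"spin": 0},{"slide": [0,0,-0.001],"spin": 0}]}}

```text
t: 13.75
eef_pos: [0.4781, 0.2296, 0.0376]
ee_rot: [-0.872, 3.018, 0.0]
contact_force: [-0.7, 1.1, 1.6]
opening: 0.437
```

>>> {"method": "step_arm", "body": {"rows": [{"slide": [0,0,-0.001],"spin": 0},{"slide": [0,0,-0.001],"spin": 0}]}}

```text
t: 13.95
eef_pos: [0.4781, 0.2296, 0.0376]
ee_rot: [-0.872, 3.018, 0.0]
contact_force: [-3.3, -1.7, 9.1]
opening: 0.431
```

Seated at 9 N. Release and rise.

>>> {"method": "step_arm", "body": {"rows": [{"slide": [0,0,0.001],"spin": 0},{"slide": [0,0,0.001],"spin": 0},{"slide": [0,0,0.001],"spin": 0},{"slide": [0,0,0.001],"spin": 0},{"slide": [0,0,0.001],"spin": 0}], "fingers": 0.9}}

```text
t: 14.45
eef_pos: [0.4778, 0.2295, 0.0371]
ee_rot: [0.872, -3.018, -0.0]
contact_force: [-0.8, 0.5, 0.9]
opening: 0.899
```

>>> {"method": "step_arm", "body": {"rows": [{"slide": [0,0,0],"spin": 0},{"slide": [0,0,0.02],"spin": 0},{"slide": [0,0,0.045],"spin": 0},{"slide": [0,0,0.08],"spin": 0},{"slide": [0,0,0.115],"spin": 0}]}}

```text
t: 14.95
eef_pos: [0.4772, 0.2293, 0.1529]
ee_rot: [0.872, -3.017, 0.0]
contact_force: [0.5, -0.2, 0.1]
opening: 0.899
```

>>> {"method": "step_arm", "body": {"rows": [{"slide": [-0.02,0.04,0.01],"spin": 0},{"slide": [-0.04,0.08,0.02],"spin": 0},{"slide": [-0.06,0.12,0.03],"spin": 0},{"slide": [-0.08,0.16,0.04],"spin": 0},{"slide": [-0.1,0.2,0.05],"spin": 0}]}}

```text
t: 15.45
eef_pos: [0.3769, 0.4309, 0.2028]
ee_rot: [-0.872, 3.018, 0.0]
contact_force: [0.6, -0.5, -0.0]
opening: 0.899
```

>>> {"method": "step_arm", "body": {"rows": [{"slide": [-0.01,0.03,0],"spin": 0},{"slide": [-0.02,0.06,0],"spin": 0},{"slide": [-0.03,0.08,0],"spin": 0},{"slide": [-0.03,0.08,0],"spin": 0},{"slide": [-0.03,0.08,0],"spin": 0}]}}

```text
t: 15.95
eef_pos: [0.3476, 0.5093, 0.2019]
ee_rot: [0.873, -3.017, 0.002]
contact_force: [1.0, -0.9, -0.4]
opening: 0.899
```

```bash
python3 - <<'E'
from h import *
from cell import capture,status
import cv2
s=status.read_state();print(s['t'],s['eef_pos'],s['opening'],s['contact_force'])
for n,(x0,x1,y0,y1) in (('top',(180,455,135,280)),('side',(225,410,125,325))):
    im=capture(n); cv2.imwrite(f'pics/{n}9.png',cv2.resize(im[y0:y1,x0:x1],None,fx=2.9,fy=2.9,interpolation=cv2.INTER_CUBIC))
    c=calibration(n);f=200/np.tan(np.radians(c['fov_y'])/2)
    for P in ([.4785,.23,.076],[.467,-.2465,.076]):
        q=np.array(c['R'])@P+c['t'];u=c['cx']+f*q[0]/q[2];v=c['cy']+f*q[1]/q[2]
        print(n,P,'expected rim centre in crop',(u-x0+.5)*2.9-.5,(v-y0+.5)*2.9-.5)
E
```

```text
15.95 [0.3475648  0.50931169 0.20190907] 0.8985705463116539 [ 1.03948524 -0.92462304 -0.4011672 ]
top [0.4785, 0.23, 0.076] expected rim centre in crop 86.90797853448869 309.4287962923698
top [0.467, -0.2465, 0.076] expected rim centre in crop 736.9861104690588 319.67562599786004
side [0.4785, 0.23, 0.076] expected rim centre in crop 364.6580579846318 467.0081268286796
side [0.467, -0.2465, 0.076] expected rim centre in crop 470.0474917218705 41.317161793877496
```

View pics/top9.png

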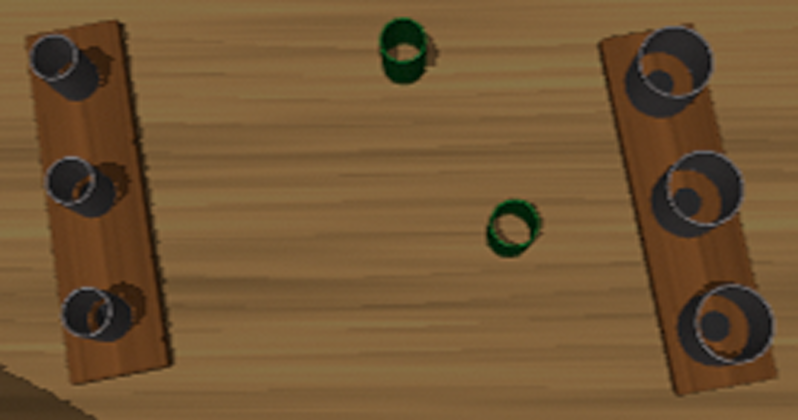

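View pics/side9.png

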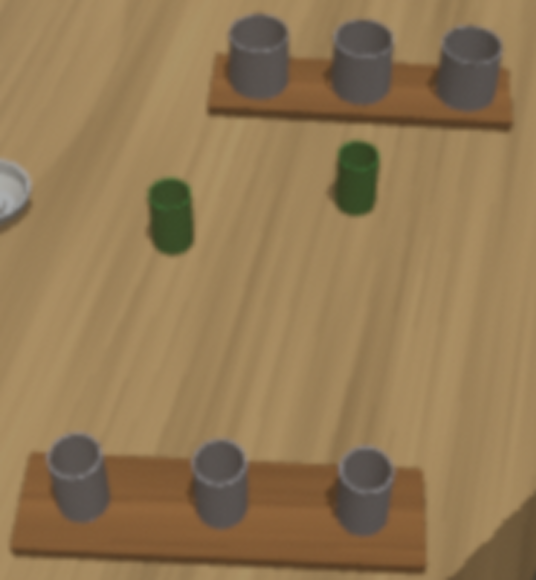

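Top view: the narrow rim is at (87,312) against an expected (87,309), and the wide rim at (734,324) against (737,320). Both are within about 4 mm. In the side view both rings stand upright on their strips, the greens have not moved, and the arm is clear. I'm handing in the job.

```bash
python3 -c "
from cell import order; print(order.sign_off())"
```

```text
the job is handed in; nothing more can be done
None
```

Both loose rings are put away and released. The wide ring stands on the bare disc of the wide row (to the robot's right) and the narrow ring on the bare disc of the narrow row (to its left). The job was handed in at about 16 s of the 54 s allowed.

- **Position:** in the last top view the rims lay about 2 mm (narrow) and 4 mm (wide) from where they should be over the discs, against the 18 mm allowed.
- **Upright and clear:** in both last views each ring stands upright on its strip, the green look-alikes have not moved and the arm is clear. I judged the tilt by eye and did not measure it.
- **Force:** the wrist force reported at the end of each move stayed under about 10 N, highest when the rings were pressed onto the strips.
- **Disagreements:** measured tool positions strayed from the commanded ones by 1 to 4 mm at times. Triangulating the two cameras put the rim tops 2 to 9 mm below their known heights (most on the fixed wide rings), so I used the known heights instead. No check failed.

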